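# Unload a wedge-clamped drilling fixture

## Task

The manifold block in the drilling fixture is finished: unload it. Pull the red-topped taper wedge up out of its gap by the top edge that shows and set it down, without dropping it, so that it lies in the round steel parts dish. Only then push the freed block along the bed, never lifting it, off the ledge and into the chute, so that it slides right way up to the stop at the bottom; do not knock the drilling unit or the things standing about, and leave the wedge lying in the dish.

Things in the scene. Friction and masses are not known exactly. Their poses are not given: they have to be found in the camera images.
- fixture: Green drilling fixture bolted to the bench; origin under its base, z up. Base x -80..80, y -64..62 mm. Across x: stop wall -76..-56.5, nest -56.5..0, sliding jaw 0..34, wedge gap 34..47, abutment 47..78 mm; these lie between y -20 and 60 mm (jaw to 48), tops 102 mm above the bench. The block goes out along -y, into the chute, which reaches to y = -155 mm.
- ledge (a point): Edge of the bed over which the block goes, on the centre line of nest and chute (fixture x = -28.5, y = -20 mm). The bed is 82 mm above the bench, oiled and slippery, open at both ends, and runs from here to fixture y = +60 mm. Just beyond, 6 mm lower, the polished chute begins.
- gap_mouth (a point): Middle of the wedge gap's mouth, level with the tops of jaw and abutment (fixture x = 40.5, y = 21, z = 102 mm). Axes as the fixture's. The wedge may stand up to 3 mm either way along y. To the +y side of it there is nothing higher than 102 mm on the fixture.
- chute_end (a point): Foot of the rubber-faced stop at the chute's bottom, on the chute's floor and centre line; axes as the fixture's. The chute is 72 mm wide inside with 22 mm sides, slopes down at 24 degrees along -y, and the block slides down it by itself. At rest against the stop, the block's origin is 55 mm up the slope from here.
- drill_unit: Drilling unit on its bridge, do not knock it; origin and axes as the fixture's. Bridge plate y -62..-4, z 134..150 mm, over the whole width; guide bush under it down to z = 122 mm. Grey feed column on it: x 24..66, y -56..-4 mm, with black handwheel up to z = 260 mm. Blue drill motor: 50 mm across, axis at x = -28.5, y = -35 mm, up to z = 276 mm.
- column_edge (a point): Edge of the drilling unit's grey column nearest the wedge's middle, at fixture x = 45, y = -4, z = 150 mm: only 25 mm from the wedge's middle in y, so an upright gripper does not fit over the wedge. Lean the tool 25 to 45 degrees, its body toward the fixture's +y, fingers pointing down and toward -y and closing along x. The same lean suits the push.
- jaw (a joint): Sliding jaw, travel along the fixture's +x in m: about 0 while the wedge holds it to the block, 0.008 open. An 11 N spring pushes it open and so pinches the wedge in its gap (10 to 18 N draw it out). Closed, its 20 mm nose sits in the recess of the block's side and locks it; with the wedge out it springs open and the block is free.
- wedge: Steel taper wedge, 85 mm tall (z), 32 mm wide (y), 9 mm thick at the foot, 15 mm at the top (x; the face at x = -4.5 mm is straight, the other sloped), about 0.25 kg, top 14 mm red. Origin: middle of its foot. It stands upright in the gap, axes along the fixture's, foot 52 mm above the bench, its top 35 mm showing.
- block: Aluminium manifold block, 55 (x) x 110 (y) x 32 mm (z), about 0.5 kg; recess in its +x side. Origin: middle of its underside. It starts on the bed, axes along the fixture's, its +y end 5 mm short of the bed's open end, its -y end 35 mm beyond the ledge. It tips when its middle passes the ledge; pushed till its +y end is 20 mm from the ledge, it has slid away.
- wedge_top (a point): Middle of the wedge's top face, 85 mm above its foot; 137 mm above the bench at the start. Axes as the wedge's.
- wedge_mid (a point): Middle of the wedge's body, 42.5 mm above its foot.
- dish: Round stainless magnetic parts dish, held fast on the bench; 110 mm across at the foot, 128 mm at the rim, 32 mm high, inner floor 8 mm above the bench and 105 mm across. Origin: centre of its underside. It stands either by the fixture's +y end or beyond the bottom of the chute.
- paste_tin: Bystander: round tin with black lid and yellow band, 70 mm across, 55 mm high, origin at the middle of its underside; it stands where the dish does not. Leave it alone.
- oil_can: Bystander: green oil can with long spout, 62 x 83 x 176 mm, origin under it. Leave it alone.
- sealant: Bystander: red bottle with black nozzle, 26 x 46 x 118 mm, origin under it. Leave it alone.
- plug_gauge: Bystander: black plug gauge with bright ends and a red ring, lying behind the chute, 22 x 99 x 22 mm, origin under it. Leave it alone.

How it is judged:
On the way, in this order (a step that is already met when the one before it is completed fails the run):
1. the wedge is drawn up clear of its gap, the jaw has sprung open, the block still lies in the nest (z of wedge in the frame of fixture above 0.104 m and value of joint jaw above 0.006 m and distance of block from where it was at the start of the episode below 0.008 m), for 0.1 s.
2. the wedge touches the dish while the fingers still hold it (contact force between wedge and dish above 0.2 N and contact force between the fingers and wedge above 1 N), for 0.03 s.
3. the wedge is let go and lies in the dish, the block still lies in the nest (contact force between the fingers and wedge below 0.1 N and horizontal distance between wedge_mid and dish below 0.05 m and height (world z) of wedge_mid below 0.045 m and angle between wedge's own z axis and vertical above 0.9 rad and distance of block from where it was at the start of the episode below 0.008 m), for 0.2 s.
At the end, for the whole second after the job is handed in: The block rests right way up (tilt under 0.6 rad) at the chute's stop, its origin within 70 mm of the stop's foot; the wedge lies (over 0.9 rad from upright) in the dish, its middle within 50 mm of the dish's axis and lower than 45 mm; both at rest (distance between block and chute_end below 0.07 m and angle between block's own z axis and vertical below 0.6 rad and angle between the y axis of block and the y axis of fixture, either way round below 0.6 rad and linear speed of each of block, wedge below 0.02 m/s and horizontal distance between wedge_mid and dish below 0.05 m and height (world z) of wedge_mid below 0.045 m and angle between wedge's own z axis and vertical above 0.9 rad); the robot touches nothing.
It fails at once if the drilling unit is knocked (more than 20 N from arm or fingers) (contact force between any of the arm, the fingers and drill_unit above 20 N).
It fails at once if the block is lifted more than 25 mm off the bed (z of block in the frame of fixture above 0.107 m).
It fails at once if a bystander is moved by more than 15 mm (distance of any of paste_tin, oil_can, sealant, plug_gauge from where it was at the start of the episode above 0.015 m).
It also fails if it takes over 58 s, if anything falls off the work surface, if the arm or the gripper's body presses on something with over 40 N, if the wrist force passes 120 N, or if a joint passes its speed limit or range.

## Robot

A 7-joint arm with a two-finger parallel gripper is mounted at the origin on a cart in front of the work surface, level with it; the furniture and walls round the work are solid. World frame = base frame: x ahead of the robot, y to its left, z up, the work surface at z = 0. Lengths are in m, angles in rad, forces in N, time in s.
With the tool pointing down it reaches from about 0.425 to 0.875 m from the base axis. Payload 4.7 kg.
Tool frame: the origin (TCP) lies midway between the tips of the shut fingers; the grasp point (between the pads) lies 19 mm behind it; z points along the fingers, y is the line along which they close (so a half turn about z gives the same grasp; the last joint's range is limited). The gripper opens to 85 mm and grips with 20 to 120 N. Pads are 22 mm wide; open, the fingers measure 114 mm over their backs; the gripper's body (76 mm by 85 mm) begins 54 mm behind the grasp point. The pads swing forward as they close: fully open they stand 13 mm farther back than shut.
Start: joints at [-1.22, 0.321, -0.07, 1.45, 0.023, 1.371, -0.057], TCP at [0.215, 0.613, 0.231] pointing down, gripper open.
Joint ranges: [-2.86, 2.86], [-0.3, 2.09], [-1.38, 1.24], [0.06, 2.45], [-1.56, 4.7], [0.09, 2.05], [-2.69, 2.69]. Speed limits (rad/s): [2.57, 2.57, 3.14, 3.14, 3.14, 3.14, 3.14].

## Interface

Orientations are given as a unit quaternion [w, x, y, z].
In Python, from rig import * gives the robot as it stands.
- The arm moves only by the shell command python3 -m creep 'ROWS' [OPENING]. ROWS is a JSON object of lists of equal length, an entry for each row: "dp": the shift along the tool's x, y, z in cm, a list of three; "angular": the turn, a rotation vector about the tool's x, y, z in degrees, a list of three. A call has 1 to 20 rows; each row is the pose to reach, as a shift and turn from the pose commanded when the call began, along the tool's axes at that moment; what a row does not reach only later rows make up. A row lasts 1/10 s, in which the tool goes at most 50 mm and 8.59 degrees, less where a joint would pass 70% of its speed; a pose out of reach is approached as far as the arm can. A call with a gripper value outside its range is refused whole. OPENING is the finger opening in cm, from 0 to 8.54, set as the call begins (- or left out, the last holds). The fingers move at their own pace and stop on an object; the grip force is fixed at half the most. Time passes only in rows, so rows that repeat a pose let the fingers close. It gives the time, the measured TCP pose, the force, the opening and the grip force at its end, in the units of the state.
- get_obs(): the state, without advancing time (a new reading comes with each control period).
- snapshot(name): name is "scene" or "top" or "wrist"; returns a dict with "frame" (400x640x3 uint8, blue, green, red), "fov_y" (degrees; the focal length in pixels is half the picture's height over the tangent of half this angle, whatever the lens; pixels are square), "cx", "cy" (the principal point, pixels), "D" ([k1, k2, p1, p2, k3] as OpenCV has them; the pictures are not rectified), "origin" and "attitude" of the camera in the world; the wrist camera has in their place "hand_eye" (4x4, takes a point from camera to tool coordinates, whose origin is the TCP and whose axes are the flange's). Camera axes: x right, y down, z forward; pixel columns grow to the right and rows downward; lengths in m; the calibration is good to about 2 mm. A picture is of the moment at which its call begins: read the wrist's pose just before it. There is no depth.
- close_job(): hands the job in; it is judged then, once.
The state is a dict: "time": time; "qpos": joint angles; "qvel": joint speeds; "tau": joint torques, N m; "eef_pos": TCP position; "tcp_rot": TCP orientation; "force": force on the tool from outside, world axes, zero at the start; "ft_torque": the same for the moment, N m; "grip_width": finger opening in m; "finger_force": force on a finger pad.
Only numpy, scipy, OpenCV 4.12 (cv2) and the standard library are available. Lean on these libraries where they do the work, as an engineer would, in place of code of your own. Each camera call takes 0.05 s, during which the arm holds its last target. There are 200 camera calls.

## Working session

There is one attempt and no reset: what is moved stays moved. The work goes in short steps, Python scripts to look and compute and a shell command to move; the robot and the scene stay as the last step left them, time stands still between calls to the robot, and variables do not carry over. Pictures are saved under pics/ and viewed, at most 10 in all, crops included, and the job is handed in when it is done.

```bash
mkdir -p pics; ls; python3 - <<'E'
from rig import *
import cv2
o=get_obs();print(o)
for n in("scene","top"):
    s=snapshot(n);cv2.imwrite(f"pics/{n}0.png",s["frame"]);print({k:v for k,v in s.items() if k!="frame"})
    import pickle;pickle.dump(s,open(f"{n}.pkl","wb"))
E
```

```text
pics
{'time': 0.0, 'qpos': array([-1.21988873,  0.32181791, -0.07006506,  1.45168862,  0.02260107,
        1.37078659, -0.05690531]), 'qvel': array([-4.66578850e-05, -6.74183472e-04,  4.84943706e-04,  1.55775502e-04,
       -1.86003244e-04,  7.79333386e-04,  1.02209947e-03]), 'tau': array([ 6.67184158e-04, -4.93580317e+01, -3.81952152e-01, -3.14329505e+01,
        1.28442346e-02,  1.12915962e-02, -1.81386537e-05]), 'eef_pos': array([0.21468909, 0.61294907, 0.23021981]), 'tcp_rot': array([-1.07901690e-04,  1.67605362e-01,  9.85853705e-01, -9.50838295e-04]), 'force': array([-0.08390446,  0.62091452,  0.72206072]), 'ft_torque': array([-0.06110131,  0.03621078,  0.04112139]), 'finger_force': 0.0, 'grip_width': 0.08523709101887357}
{'fov_y': 50.15742886707159, 'cx': 324.707336999473, 'cy': 204.74321187667329, 'D': array([-0.03413078,  0.        ,  0.        ,  0.        ,  0.        ]), 'origin': array([0.25764132, 0.36433468, 0.73071419]), 'attitude': array([ 0.08871147, -0.25596972,  0.90020799, -0.34093306])}
{'fov_y': 47.3209469511344, 'cx': 324.4222856316829, 'cy': 201.24806911650674, 'D': array([-0.07390307,  0.        ,  0.        ,  0.        ,  0.        ]), 'origin': array([ 0.31804396, -0.13154078,  1.17879797]), 'attitude': array([ 0.08007566, -0.70032617,  0.70688755, -0.05866118])}
```

View pics/scene0.png

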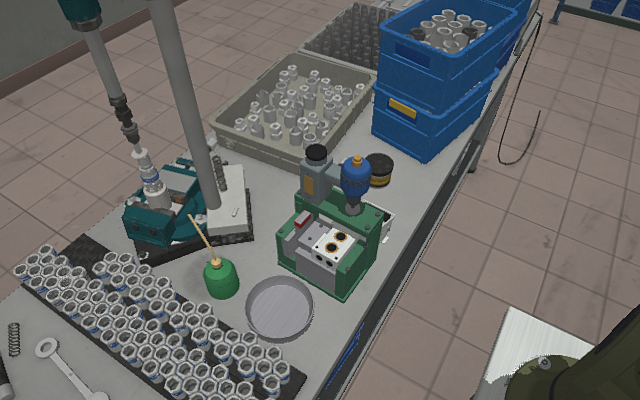

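View pics/top0.png

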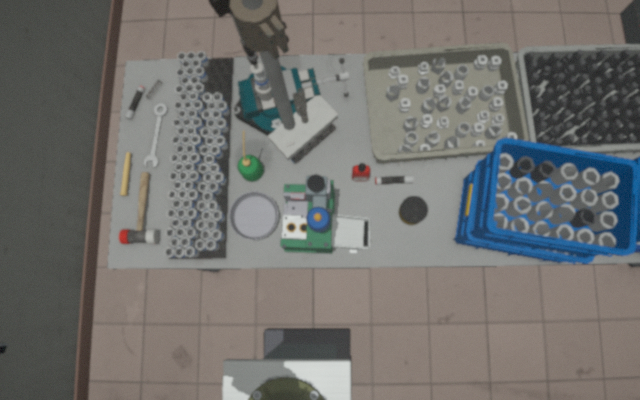

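The scene view shows the dish at (280,307), the fixture at (330,250), the red wedge top at (303,220) and the oil can at (221,277). In the top view the dish is at (255,215), the fixture at (308,217), and the chute runs right to (368,233). I'll enlarge the crops.

```bash
cat > h.py <<'E'
import numpy as np, cv2, pickle
from scipy.spatial.transform import Rotation as R
def rot(q): return R.from_quat([q[1],q[2],q[3],q[0]])
def K(s):
    f=200/np.tan(np.radians(s["fov_y"]/2)); return np.array([[f,0,s["cx"]],[0,f,s["cy"]],[0,0,1.]])
def cam(s):  # camera->world R,t
    return (rot(s["attitude"]).as_matrix(),np.array(s["origin"])) if "attitude" in s else (s["Rw"],s["tw"])
def proj(s,P):
    Rm,t=cam(s); P=np.atleast_2d(P)
    return cv2.projectPoints((P-t)@Rm,np.zeros(3),np.zeros(3),K(s),s["D"])[0][:,0]
def ray(s,uv):
    Rm,t=cam(s); n=cv2.undistortPoints(np.array([[uv]],float),K(s),s["D"])[0,0]
    return Rm@np.array([n[0],n[1],1]),t
def atz(s,uv,z):
    d,t=ray(s,uv); return t+d*(z-t[2])/d[2]
E
python3 - <<'E'
from h import *
a=pickle.load(open("scene.pkl","rb"));b=pickle.load(open("top.pkl","rb"))
for s,uv,z in((a,(280,304),.032),(b,(255,215),.032),(a,(303,220),.137),(b,(308,217),.1),(b,(413,209),.055)): print(uv,atz(s,uv,z).round(3))
print(proj(a,[.215,.613,.23]),proj(b,[.215,.613,.23]))
c=a["frame"][130:350,190:410];cv2.imwrite("pics/sc.png",cv2.resize(c,None,fx=2.7,fy=2.7,interpolation=2))
c=b["frame"][160:270,220:380];cv2.imwrite("pics/tc.png",cv2.resize(c,None,fx=5,fy=5,interpolation=2))
E
```

```text
(280, 304) [0.512 0.083 0.032]
(255, 215) [0.513 0.081 0.032]
(303, 220) [ 0.536 -0.033  0.137]
(308, 217) [ 0.495 -0.06   0.1  ]
(413, 209) [ 0.52  -0.319  0.055]
[[ 166.08935898 1001.05698961]] [[ -7.62898361 338.5414904 ]]
```

View pics/sc.png

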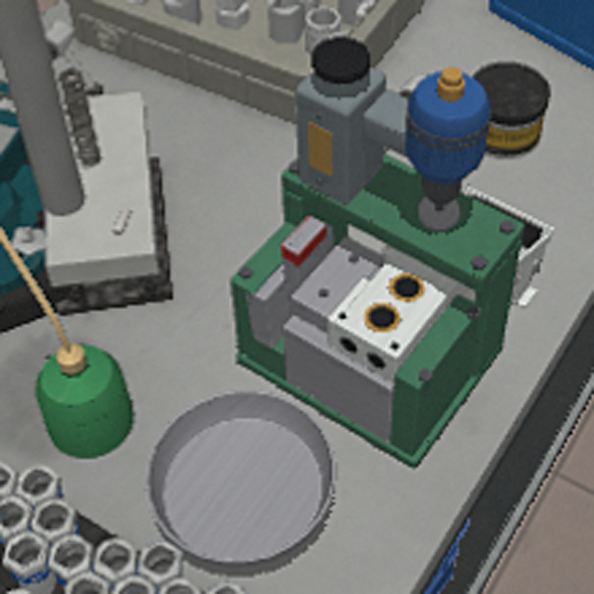

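View pics/tc.png

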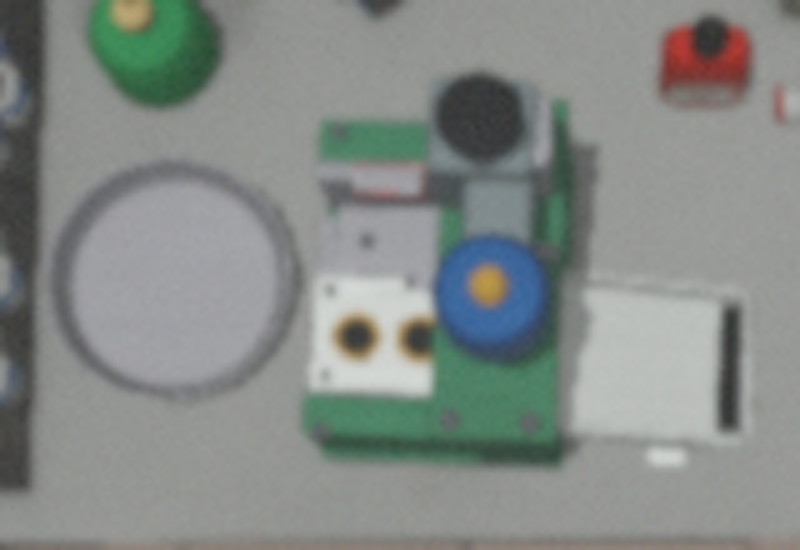

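```bash
cat > fit.py <<'E'
from h import *
from scipy.optimize import least_squares
a=pickle.load(open("scene.pkl","rb"));b=pickle.load(open("top.pkl","rb"))
A=[((415,466),(-80,62,0)),((238,358),(80,62,0)),((330,318),(-1,55,114)),((402,350),(-56,55,114)),((452,82),(-28.5,-35,276)),((340,60),(45,-30,260)),((305,239),(41.5,21,137)),((522,237),(-80,-62,150))]
B=[((310,278),(-1,55,114)),((308,392),(-56,55,114)),((487,285),(-28.5,-35,276)),((480,116),(45,-30,260)),((388,180),(41.5,21,137)),((735,436),(-64.5,-155,20))]
def res(p,full=False):
    Rz=R.from_euler("z",p[2]).as_matrix();o=[]
    for s,L,f in((a,A,lambda u:(u[0]/2.7+190,u[1]/2.7+130)),(b,B,lambda u:(u[0]/5+220,u[1]/5+160))):
        for u,P in L: o.append(proj(s,Rz@(np.array(P)/1e3)+[p[0],p[1],0])[0]-f(u))
    return np.array(o) if full else np.ravel(o)
r=least_squares(res,[.5,-.06,0],loss="soft_l1")
print(r.x);print(res(r.x,True).round(1))
E
python3 fit.py
```

```text
[ 0.49648097 -0.05580715 -0.03701118]
[[ 0.5  3.4]
 [-1.2  3.2]
 [-0.8  1.4]
 [-1.1  4.3]
 [ 0.2 -2.1]
 [ 1.1 -2.3]
 [-0.4 -0.5]
 [ 1.7 -4.5]
 [ 0.8 -0.3]
 [ 0.1 -0. ]
 [-0.3 -0.4]
 [ 0.2 -0.4]
 [-0.6  0.1]
 [ 1.6  1. ]]
```

```bash
cat >> fit.py <<'E'
A0,B0=A,B
for A,B in((A0,[]),([],B0)):
    r=least_squares(res,[.5,-.06,0],loss="soft_l1");print(r.x);print(res(r.x,True).round(1).tolist())
print(atz(a,(305/2.7+190,239/2.7+130),.137),atz(b,(388/5+220,180/5+160),.137))
# dish ellipse rims
for s,u in ((b,(55/5+220,280/5+160)),(b,(297/5+220,280/5+160)),(b,(175/5+220,162/5+160)),(b,(180/5+220,400/5+160)),(a,(150/2.7+190,480/2.7+130)),(a,(333/2.7+190,480/2.7+130)),(a,(245/2.7+190,393/2.7+130))): print(atz(s,u,.032).round(4))
E
python3 fit.py
```

```text
[ 0.49648097 -0.05580715 -0.03701118]
[[ 0.5  3.4]
 [-1.2  3.2]
 [-0.8  1.4]
 [-1.1  4.3]
 [ 0.2 -2.1]
 [ 1.1 -2.3]
 [-0.4 -0.5]
 [ 1.7 -4.5]
 [ 0.8 -0.3]
 [ 0.1 -0. ]
 [-0.3 -0.4]
 [ 0.2 -0.4]
 [-0.6  0.1]
 [ 1.6  1. ]]
[ 0.49745449 -0.0575725  -0.0377844 ]
[[0.5, 2.4], [-1.1, 2.3], [-0.8, 0.4], [-1.1, 3.3], [0.2, -3.0], [1.2, -3.1], [-0.3, -1.4], [1.7, -5.4]]
[ 0.49631979 -0.05530802 -0.03343236]
[[0.6, -0.2], [-0.0, 0.1], [-0.5, -0.3], [-0.1, -0.4], [-0.9, 0.2], [1.5, 0.9]]
[ 0.53751657 -0.03569108  0.137     ] [ 0.53896867 -0.03781054  0.137     ]
[0.5109 0.1432 0.032 ]
[0.5096 0.018  0.032 ]
[0.5722 0.0824 0.032 ]
[0.4485 0.077  0.032 ]
[0.5603 0.1215 0.032 ]
[0.4572 0.0571 0.032 ]
[0.5457 0.033  0.032 ]
```

Both views show the dish on the fixture's +y side and give fixture ≈ (0.4965,-0.0557) with yaw -2°. The dish is at ≈ (0.510,0.080). I'll go to a pre-grasp pose at 40° lean.

```bash
cat >> h.py <<'E'
F=np.array([.4965,-.0557,0]); YAW=-.035
Rf=R.from_euler("z",YAW).as_matrix()
def fw(p): return F+Rf@(np.array(p)/1e3)
def att(lean,yaw=0):
    s,c=np.sin(np.radians(lean)),np.cos(np.radians(lean))
    return R.from_euler("z",YAW+np.radians(yaw)).as_matrix()@np.array([[0,1,0],[c,0,-s],[-s,0,-c]])
def plan(p,Rm,cmd=None):
    from rig import get_obs
    o=get_obs(); R0=rot(o["tcp_rot"]).as_matrix(); p0=o["eef_pos"]
    if cmd: p0,R0=cmd
    print("dp",(R0.T@(np.array(p)-p0)*100).round(2).tolist(),"ang",np.degrees(R.from_matrix(R0.T@Rm).as_rotvec()).round(1).tolist())
E
python3 - <<'E'
from h import *
b=pickle.load(open("top.pkl","rb"))
print("can",atz(b,(250,170),.05),atz(b,(246,162),.17))
Rm=att(40);g=fw([41.5,20,126]);print(g)
plan(g+Rm[:,2]*(.019-.11)+[0,0,.0],Rm)
E
```

```text
can [0.62750552 0.09346432 0.05      ] [0.61391289 0.07941654 0.17      ]
[ 0.53867444 -0.03716445  0.126     ]
dp [-50.33, -45.07, 3.54] ang [25.2, -34.3, 69.6]
```

```bash
python3 -m creep '{"dp":[[-25,-22,-6],[-25,-22,-6],[-25,-22,-6],[-25,-22,-6],[-25,-22,-6],[-25,-22,-6],[-25,-22,-6],[-25,-22,-6],[-50.3,-45.1,3.5],[-50.3,-45.1,3.5],[-50.3,-45.1,3.5],[-50.3,-45.1,3.5],[-50.3,-45.1,3.5],[-50.3,-45.1,3.5],[-50.3,-45.1,3.5],[-50.3,-45.1,3.5],[-50.3,-45.1,3.5],[-50.3,-45.1,3.5],[-50.3,-45.1,3.5],[-50.3,-45.1,3.5]],"angular":[[3,-4,8.6],[6,-8,16],[8,-12,23],[11,-15,30],[13,-18,37],[16,-22,45],[19,-26,53],[22,-30,61],[25.2,-34.3,69.6],[25.2,-34.3,69.6],[25.2,-34.3,69.6],[25.2,-34.3,69.6],[25.2,-34.3,69.6],[25.2,-34.3,69.6],[25.2,-34.3,69.6],[25.2,-34.3,69.6],[25.2,-34.3,69.6],[25.2,-34.3,69.6],[25.2,-34.3,69.6],[25.2,-34.3,69.6]]}' 4.5
cat > look.py <<'E'
import sys
from h import *
from rig import *
o=get_obs();s=snapshot("wrist");H=np.array(s["hand_eye"]);Rt=rot(o["tcp_rot"]).as_matrix()
s["Rw"]=Rt@H[:3,:3];s["tw"]=o["eef_pos"]+Rt@H[:3,3]
pickle.dump(s,open(f"{sys.argv[1]}.pkl","wb"));cv2.imwrite(f"pics/{sys.argv[1]}.png",s["frame"])
print(o["time"],o["eef_pos"].round(4),o["tcp_rot"].round(4),o["qpos"].round(2),proj(s,[fw([41.5,20,137]),fw([34,20,137]),fw([49,20,137])]))
E
python3 look.py w1
```

```text
time: 2.1
eef_pos: [0.5406, 0.0235, 0.1964]
tcp_rot: [0.237, 0.676, 0.654, -0.244]
force: [-0.3, -0.6, 0.3]
grip_width: 0.045
finger_force: 0.0
2.1 [0.5406 0.0235 0.1964] [ 0.2371  0.6755  0.6541 -0.2443] [-0.82  0.32  0.41  1.73  0.49  1.46 -0.58] [[316.68417231 218.01491773]
 [305.91848737 218.00861036]
 [327.44790348 218.01941297]]
```

View pics/w1.png

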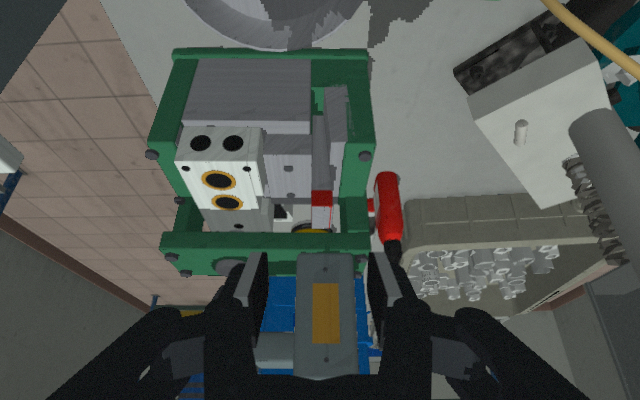

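The wrist view shows the wedge's red face around (322,197) with its top face just below, near (321,217). That is about 4 px right of the prediction. I'll enlarge it.

```bash
python3 - <<'E'
from h import *
s=pickle.load(open("w1.pkl","rb"));c=s["frame"][150:250,260:380]
cv2.imwrite("pics/w1c.png",cv2.resize(c,None,fx=6,fy=6,interpolation=2))
E
```

```text
(no output)
```

View pics/w1c.png

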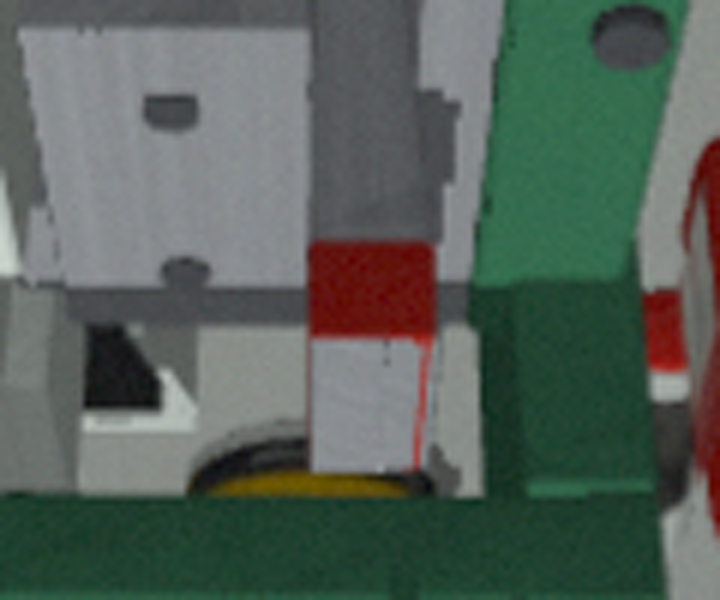

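```bash
python3 - <<'E'
from h import *
s=pickle.load(open("w1.pkl","rb"))
f=lambda u,v:(260+u/6,150+v/6)
P=[atz(s,f(*q),.137) for q in((310,337),(433,335),(311,472),(420,470))]
for p in P: print(p.round(4),(Rf.T@(p-F)*1e3).round(1))
c=np.mean(P,axis=0);print(c)
Rm=att(40);g=c.copy();g[2]=.126
g0=g+Rm[:,2]*.019
print("tcp goal",g0); plan(g0,Rm); plan(g0-Rm[:,2]*.03,Rm)
E
```

```text
[ 0.5359 -0.0209  0.137 ] [ 38.2  36.2 137. ]
[ 0.5494 -0.0209  0.137 ] [ 51.6  36.6 137. ]
[ 0.5346 -0.0533  0.137 ] [ 38.    3.7 137. ]
[ 0.5479 -0.0532  0.137 ] [ 51.3   4.3 137. ]
[ 0.54194939 -0.03709177  0.137     ]
tcp goal [ 0.54152203 -0.04929726  0.11144516]
dp [-0.12, 0.32, 11.17] ang [0.1, -0.2, 0.1]
dp [-0.11, 0.33, 8.17] ang [0.1, -0.2, 0.1]
```

```bash
python3 -m creep '{"dp":[[-0.1,0.25,3],[-0.1,0.25,6],[-0.1,0.25,8],[-0.1,0.25,9.5],[-0.1,0.25,10.6],[-0.1,0.25,11.1],[-0.1,0.25,11.1],[-0.1,0.25,11.1]],"angular":[[0,0,0],[0,0,0],[0,0,0],[0,0,0],[0,0,0],[0,0,0],[0,0,0],[0,0,0]]}' 4.5; python3 -m creep '{"dp":[[0,0,0],[0,0,0],[0,0,0],[0,0,0],[0,0,0],[0,0,0]],"angular":[[0,0,0],[0,0,0],[0,0,0],[0,0,0],[0,0,0],[0,0,0]]}' 0.5
```

```text
time: 2.95
eef_pos: [0.5412, -0.0495, 0.1122]
tcp_rot: [0.237, 0.676, 0.653, -0.244]
force: [-0.5, -0.6, 1.0]
grip_width: 0.0451
finger_force: 0.0
time: 3.55
eef_pos: [0.541, -0.0497, 0.1122]
tcp_rot: [0.237, 0.676, 0.653, -0.244]
force: [0.4, 3.0, 4.1]
grip_width: 0.0135
finger_force: 58.7
```

```bash
python3 -m creep '{"dp":[[-0.2,0,-0.24],[-0.5,0,-0.6],[-1,0,-1.2],[-1.5,0,-1.8],[-2,0,-2.4],[-2.5,0,-3],[-3,0,-3.6],[-3.5,0,-4.2],[-4,0,-4.8],[-4.5,0,-5.4],[-5,0,-6],[-5.5,0,-6.6],[-5.8,0,-6.9],[-5.8,0,-6.9],[-5.8,0,-6.9]],"angular":[[0,0,0],[0,0,0],[0,0,0],[0,0,0],[0,0,0],[0,0,0],[0,0,0],[0,0,0],[0,0,0],[0,0,0],[0,0,0],[0,0,0],[0,0,0],[0,0,0],[0,0,0]]}'; python3 look.py w2; python3 - <<'E'
from h import *
from rig import *
cv2.imwrite("pics/s2.png",cv2.resize(snapshot("scene")["frame"][100:360,180:420],None,fx=2.3,fy=2.3))
E
```

```text
time: 5.05
eef_pos: [0.5404, -0.0506, 0.2017]
tcp_rot: [0.237, 0.676, 0.653, -0.245]
force: [0.1, -0.3, -1.7]
grip_width: 0.0133
finger_force: 60.5
5.05 [ 0.5404 -0.0506  0.2017] [ 0.2368  0.6764  0.653  -0.2449] [-0.76  0.26  0.46  1.79  0.54  1.4  -0.51] [[312.30781595 141.28298662]
 [298.04834892 141.29790569]
 [326.5691302  141.27719095]]
```

View pics/s2.png

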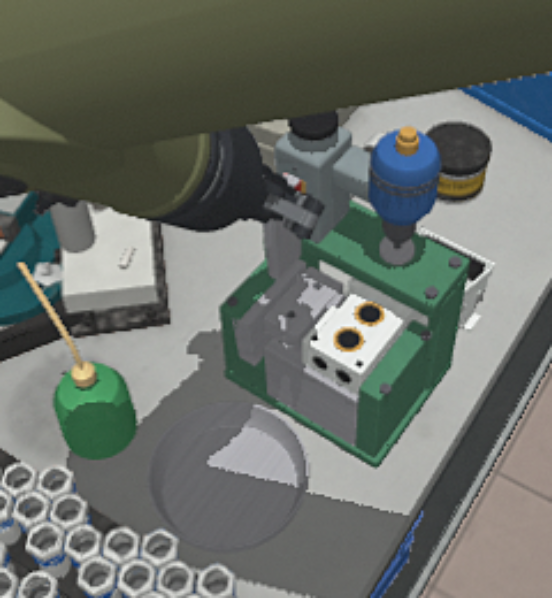

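The wedge is clear of its gap and the jaw looks open (the gap beside the block is visible). Next is a hover over the dish with the wedge tilted 57°.

```bash
python3 - <<'E'
from h import *
d=np.array([.5105,.080,0]);Rm=att(-17)
t=d+Rf@[0,-.007,.200];plan(t,Rm)
t[2]=.085;plan(t,Rm)
print("down per cm in new tool axes",Rm.T@[0,0,-1])
E
```

```text
dp [9.5, -3.43, -7.73] ang [-0.0, 56.9, 0.0]
dp [16.87, -3.43, 1.09] ang [-0.0, 56.9, 0.0]
down per cm in new tool axes [-0.2923717   0.          0.95630476]
```

```bash
python3 -m creep '{"dp":[[1.2,-0.4,-1],[2.4,-0.9,-2],[3.6,-1.3,-3],[4.8,-1.7,-4],[6,-2.2,-5],[7.2,-2.6,-6],[8.4,-3,-7],[9.5,-3.4,-7.7],[12,-3.4,-4.7],[14.4,-3.4,-1.8],[16.2,-3.4,0.3],[16.9,-3.4,1.1],[16.9,-3.4,1.1],[16.9,-3.4,1.1]],"angular":[[0,7,0],[0,14,0],[0,21,0],[0,28,0],[0,36,0],[0,43,0],[0,50,0],[0,56.9,0],[0,56.9,0],[0,56.9,0],[0,56.9,0],[0,56.9,0],[0,56.9,0],[0,56.9,0]]}'; python3 - <<'E'
from h import *
from rig import *
print(get_obs()["qpos"].round(2));plan(np.array([.5105,.080,0])+Rf@[0,-.007,.047],att(-17))
cv2.imwrite("pics/s3.png",cv2.resize(snapshot("scene")["frame"][150:390,180:420],None,fx=2.3,fy=2.3))
E
```

```text
time: 6.55
eef_pos: [0.5118, 0.0731, 0.0862]
tcp_rot: [-0.102, 0.711, 0.687, 0.107]
force: [0.4, -0.8, -1.7]
grip_width: 0.0135
finger_force: 60.4
[-0.48  0.18  0.54  2.   -0.45  1.04  0.26]
dp [-1.16, -0.16, 3.74] ang [0.1, -0.0, 0.0]
```

View pics/s3.png

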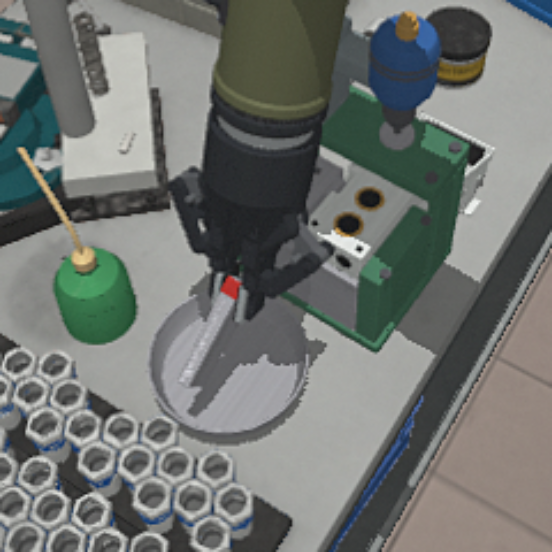

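The wedge hangs tilted over the dish with its foot toward the far (+y) side, well placed. Now I'll lower it.

```bash
python3 -m creep '{"dp":[[-0.3,-0.1,1],[-0.6,-0.15,2],[-0.9,-0.15,2.9],[-1.05,-0.15,3.4],[-1.11,-0.15,3.6],[-1.17,-0.15,3.8],[-1.2,-0.15,3.9],[-1.23,-0.15,4],[-1.23,-0.15,4],[-1.23,-0.15,4]],"angular":[[0,0,0],[0,0,0],[0,0,0],[0,0,0],[0,0,0],[0,0,0],[0,0,0],[0,0,0],[0,0,0],[0,0,0]]}'
```

```text
time: 7.6
eef_pos: [0.5099, 0.0728, 0.0446]
tcp_rot: [-0.103, 0.711, 0.687, 0.107]
force: [-3.4, -3.4, 6.2]
grip_width: 0.0136
finger_force: 63.3
```

```bash
python3 -m creep '{"dp":[[0,0,0],[0,0,0],[0,0,0],[0,0,0],[0,0,0],[0,0,0]],"angular":[[0,0,0],[0,0,0],[0,0,0],[0,0,0],[0,0,0],[0,0,0]]}' 4.0; python3 -m creep '{"dp":[[0,0,-1],[0,0,-3],[0,0,-6],[0,0,-10],[0,0,-13],[0,0,-16],[0,0,-16],[0,0,-16]],"angular":[[0,0,0],[0,0,0],[0,0,0],[0,0,0],[0,0,0],[0,0,0],[0,0,0],[0,0,0]]}';python3 look.py w4
```

```text
time: 8.2
eef_pos: [0.5094, 0.0733, 0.0433]
tcp_rot: [-0.103, 0.711, 0.687, 0.107]
force: [-0.3, 0.3, 0.8]
grip_width: 0.0401
finger_force: 0.0
time: 9.0
eef_pos: [0.5081, 0.0259, 0.1973]
tcp_rot: [-0.102, 0.712, 0.687, 0.108]
force: [0.2, 1.5, -1.0]
grip_width: 0.0402
finger_force: 0.0
9.0 [0.5081 0.0259 0.1973] [-0.1022  0.7115  0.6868  0.1077] [-0.46  0.05  0.58  1.88 -0.34  1.26  0.2 ] [[367.70861312 343.64367082]
 [356.00665405 343.72690509]
 [379.39162088 343.54431966]]
```

View pics/w4.png

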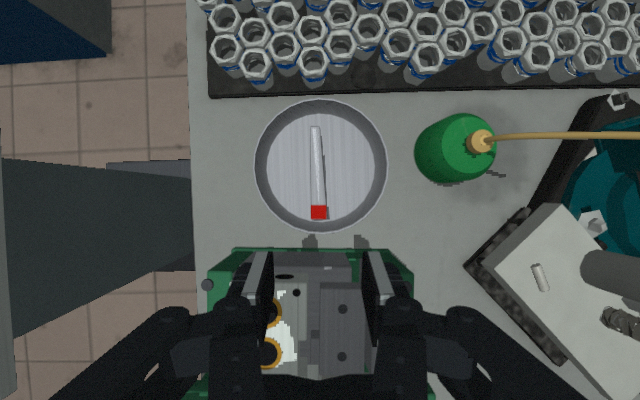

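The wedge lies in the middle of the dish, from (316,128) to (319,213). Next I'll set up the push behind the block.

```bash
python3 - <<'E'
from h import *
Rm=att(40)
plan(fw([-28.5,85,200]),Rm)
a=(fw([-28.5,85,200]),Rm); plan(fw([-28.5,78,93]),Rm,a)
print("fixture -y per cm",Rm.T@(Rf@[0,-1,0]))
s=pickle.load(open("w4.pkl","rb"));print(atz(s,(318,170),.024))
E
```

```text
dp [0.36, -3.64, -0.3] ang [0.0, -57.1, 0.0]
dp [6.34, 0.0, 8.65] ang [0.0, 0.0, 0.0]
fixture -y per cm [-7.66044443e-01  1.72618039e-18  6.42787610e-01]
[0.51160749 0.08148859 0.024     ]
```

```bash
python3 -m creep '{"dp":[[0.1,-0.5,-1],[0.2,-1,-2],[0.3,-1.5,-3],[0.4,-2,-3],[0.4,-2.5,-2],[0.4,-3,-1],[0.4,-3.6,-0.3],[0.4,-3.6,-0.3],[0.4,-3.6,-0.3],[0.4,-3.6,-0.3]],"angular":[[0,-8,0],[0,-16,0],[0,-24,0],[0,-32,0],[0,-40,0],[0,-48,0],[0,-56,0],[0,-57.1,0],[0,-57.1,0],[0,-57.1,0]]}' 0; python3 - <<'E'
from h import *
plan(fw([-28.5,78,93]),att(40))
E
```

```text
time: 10.05
eef_pos: [0.4723, 0.029, 0.2009]
tcp_rot: [0.238, 0.677, 0.652, -0.246]
force: [0.1, -0.0, 0.4]
grip_width: 0.0001
finger_force: 0.0
dp [6.49, -0.15, 8.64] ang [-0.0, -0.0, -0.2]
```

```bash
python3 -m creep '{"dp":[[2,-0.1,2.6],[4,-0.1,5.2],[5.5,-0.1,7.3],[6.3,-0.1,8.4],[6.5,-0.1,8.6],[6.5,-0.1,8.6],[6.5,-0.1,8.6]],"angular":[[0,0,0],[0,0,0],[0,0,0],[0,0,0],[0,0,0],[0,0,0],[0,0,0]]}'; python3 look.py w5
```

```text
time: 10.75
eef_pos: [0.4717, 0.0252, 0.0939]
tcp_rot: [0.238, 0.677, 0.652, -0.245]
force: [-0.4, 0.1, -0.7]
grip_width: -0.0002
finger_force: 0.0
10.75 [0.4717 0.0252 0.0939] [ 0.2383  0.6766  0.6523 -0.2449] [-0.79  0.32  0.28  1.95  0.52  1.31 -0.78] [[442.15313912 379.60756239]
 [428.71000313 379.89988938]
 [455.53730887 379.28743712]]
```

View pics/w5.png

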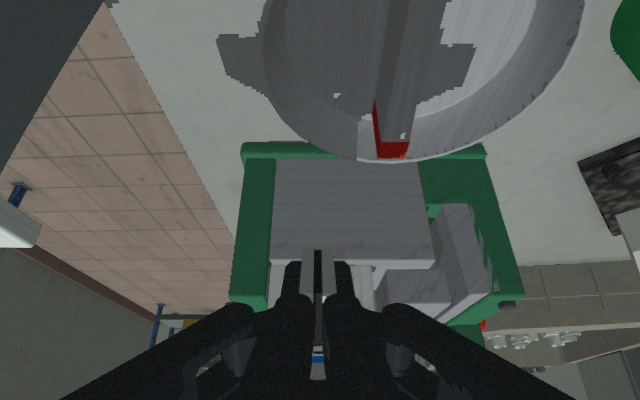

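The shut fingers at (318,280) are centred in the nest behind the block, between the wall at 267 and the jaw at 375. Pushing now.

```bash
python3 -m creep '{"dp":[[-0.4,0,0.32],[-0.77,0,0.64],[-1.1,0,0.96],[-1.5,0,1.29],[-1.9,0,1.6],[-2.3,0,1.93],[-2.7,0,2.25],[-3.06,0,2.57],[-3.06,0,2.57]],"angular":[[0,0,0],[0,0,0],[0,0,0],[0,0,0],[0,0,0],[0,0,0],[0,0,0],[0,0,0],[0,0,0]]}'; python3 -m creep '{"dp":[[-0.4,0,0.32],[-0.77,0,0.64],[-1.1,0,0.96],[-1.5,0,1.29],[-1.9,0,1.6],[-2.3,0,1.93],[-2.5,0,2.1],[-2.5,0,2.1],[-2.5,0,2.1]],"angular":[[0,0,0],[0,0,0],[0,0,0],[0,0,0],[0,0,0],[0,0,0],[0,0,0],[0,0,0],[0,0,0]]}'; python3 - <<'E'
from h import *
from rig import *
cv2.imwrite("pics/t6.png",cv2.resize(snapshot("top")["frame"][150:270,220:400],None,fx=4,fy=4))
E
```

```text
time: 11.7
eef_pos: [0.469, -0.0162, 0.0928]
tcp_rot: [0.238, 0.676, 0.652, -0.247]
force: [0.1, 0.3, -0.1]
grip_width: 0.0
finger_force: 0.0
time: 12.6
eef_pos: [0.4682, -0.0475, 0.0926]
tcp_rot: [0.238, 0.676, 0.653, -0.246]
force: [0.7, 0.2, 0.4]
grip_width: 0.0002
finger_force: 0.0
```

View pics/t6.png

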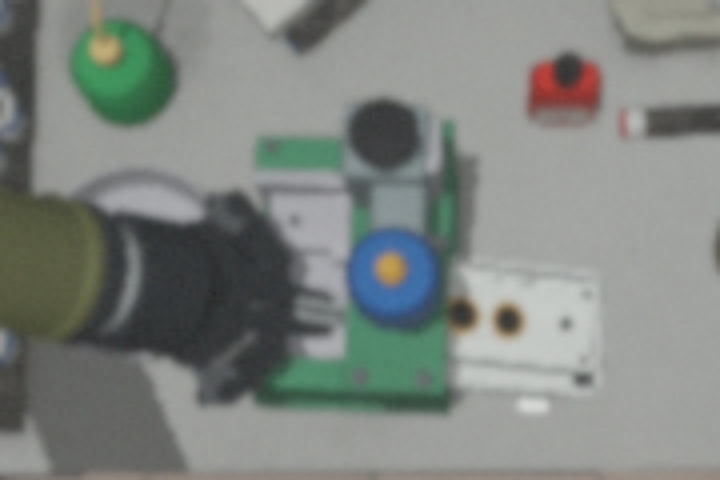

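The block is down the chute with its far end over the stop; holes at (462,315) and (508,320). I'll back out and check its position by calculation.

```bash
python3 -m creep '{"dp":[[1.5,0,-1.3],[3.5,0,-2.9],[5.7,0,-4.8],[4,0,-7],[1,0,-10.5],[-1,0,-13],[-1,0,-13],[-1,0,-13],[-1,0,-13]],"angular":[[0,0,0],[0,0,0],[0,0,0],[0,0,0],[0,0,0],[0,0,0],[0,0,0],[0,0,0],[0,0,0]]}'; python3 - <<'E'
from h import *
from rig import *
b=pickle.load(open("top.pkl","rb"))
inv=lambda p:(Rf.T@(p-F)*1e3).round(1)
f=lambda u,v:(220+u/5,160+v/5); g=lambda u,v:(220+u/4,150+v/4)
print("holes start",inv(atz(b,f(355,337),.114)),inv(atz(b,f(420,337),.114)))
# model: block resting at stop foot at y=-155+t
for ys in(-155,-150,-145):
    th=np.radians(24); fl=lambda y:76+(y+20)*np.tan(th)
    for yo in (10,-25,-55):  # block-frame y of hole and far end, top z=32
        s=55+yo; y=ys+s*np.cos(th)-32*np.sin(th); z=fl(ys)+s*np.sin(th)+32*np.cos(th)
        u=proj(b,fw([-28.5,y,z]))[0];print(ys,yo,((u-[220,150])*4).round(0))
n=snapshot("top")["frame"];n2=snapshot("top")["frame"]
roi=(slice(210,260),slice(325,380));print("motion",cv2.absdiff(n,n2)[roi].mean(), np.abs(n.astype(int)-b["frame"])[180:245,425:440].mean())
gr=cv2.cvtColor(cv2.resize(n[210:255,325:380],None,fx=4,fy=4),cv2.COLOR_BGR2GRAY)
k,_=cv2.findContours((gr<60).astype(np.uint8),0,1)[:2]
print([(np.array(cv2.boundingRect(c))+[420,240,0,0]).tolist() for c in k if cv2.contourArea(c)>60])
E
python3 look.py w7; python3 - <<'E'
from h import *
s=pickle.load(open("w7.pkl","rb"));i=s["frame"].astype(int)
m=((i[...,2]>110)&(i[...,1]<60)&(i[...,0]<60)).astype(np.uint8)
n,_,st,c=cv2.connectedComponentsWithStats(m)
print([(c[k].round(0).tolist(),atz(s,c[k],.024).round(3).tolist(),st[k,4]) for k in range(1,n) if st[k,4]>25])
E
```

```text
time: 13.55
eef_pos: [0.4703, 0.0296, 0.1975]
tcp_rot: [0.238, 0.675, 0.653, -0.247]
force: [0.7, 0.2, 0.4]
grip_width: -0.0002
finger_force: 0.0
holes start [-29.4  34.2 114. ] [-28.6   3.5 114. ]
-155 10 [525. 323.]
-155 -25 [576. 328.]
-155 -55 [619. 331.]
-150 10 [516. 323.]
-150 -25 [568. 327.]
-150 -55 [611. 331.]
-145 10 [508. 322.]
-145 -25 [560. 326.]
-145 -55 [603. 330.]
motion 1.295030303030303 9.308034188034188
[[454, 306, 13, 11]]
13.65 [0.4701 0.0288 0.1974] [ 0.2379  0.6752  0.653  -0.2471] [-0.81  0.19  0.29  1.87  0.53  1.51 -0.7 ] [[416.844871   218.03887173]
 [406.31467991 218.03947695]
 [427.34818962 218.03646183]]
[([458.0, 214.0], [0.654, -0.24, 0.024], np.int32(237))]
```

```bash
python3 - <<'E'
from h import *
from rig import *
b=pickle.load(open("top.pkl","rb"));inv=lambda p:(Rf.T@(p-F)*1e3).round(1)
d,t=ray(b,(220+720/5,160+370/5))
for z in(.015,.02,.025,.04):print("stop left edge",inv(t+d*(z-t[2])/d[2]))
n=snapshot("top")["frame"]
print("before",cv2.cvtColor(b["frame"],6)[228,330:375].tolist());print("now",cv2.cvtColor(n,6)[228,330:375].tolist())
i=n.astype(int);m=((i[...,2]>100)&(i[...,1]<60))[190:250,225:285];print("red in dish px",np.argwhere(m).mean(0)+[190,225] if m.any() else None)
E
```

```text
stop left edge [ -28.3 -143.    15. ]
stop left edge [ -28.9 -142.8   20. ]
stop left edge [ -29.5 -142.5   25. ]
stop left edge [ -31.4 -141.7   40. ]
before [78, 96, 118, 128, 132, 135, 147, 165, 182, 187, 188, 187, 190, 188, 188, 187, 188, 188, 188, 188, 188, 188, 190, 188, 189, 189, 189, 189, 192, 190, 190, 190, 179, 151, 103, 63, 60, 85, 126, 158, 156, 154, 153, 154, 152]
now [81, 81, 73, 60, 51, 54, 60, 68, 103, 145, 180, 191, 182, 157, 115, 76, 66, 66, 81, 113, 155, 185, 195, 202, 200, 200, 201, 199, 200, 198, 194, 186, 191, 197, 201, 199, 200, 195, 189, 180, 168, 161, 161, 162, 161]
red in dish px [216.23076923 268.92307692]
```

The block's far end covers the stop as the model predicts, it isn't moving, and the wedge is still in the dish. Handing in.

```bash
python3 -c "
from rig import *
print(close_job())"
```

```text
the job is handed in; nothing more can be done
None
```

The job is handed in: the wedge lies in the dish and the block rests at the chute's stop, confirmed at the end from camera pixels rather than a viewed picture; I viewed 11 pictures, one over the limit of 10.

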